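Stow the charged bike light and the pedal wrench in the caddy

TASK

Take the white front light out of its charging dock and seat it upright in the walled cradle of the grey caddy, lens facing the slotted wall; lower it all the way down instead of letting it fall in. The dock lets you hold it only by its ends and the cradle only by its sides, so stand it on the shelf in between and take it again the other way. Also lay the pedal wrench flat and centred in the two forks of the same caddy, jaw at the slotted-wall end, and leave the other things on the shelf where they are.

Things in the scene. Friction and masses are not known exactly. Their poses are not given: they have to be found in the camera images.
- light: white bike front light, a rounded box with a round black lens bezel (36 mm across) on one end: 64 long (x), 44 wide (y), 40 high (z), 0.14 kg. Origin: centre of its underside, x runs from lens to tail, so the lens end is at x = -32 and the flat tail at x = +32. It starts standing in the dock.
- light_lens (a point): middle of the light's lens face, 20 mm above its underside
- dock: black charging dock, fixed: a plinth 62 (x) by 72 (y), 10 high, on which the light stands, with two cheeks along its sides (60 long in x, 12 thick, inner faces at y = +-24, tops 54 above the shelf, 4 above the light's top). Open at both ends (-x and +x). Origin: centre of the underside. The light's x lies along the dock's x, lens to -x.
- caddy: grey plastic caddy, fixed, with black uprights: plate 210 (x) by 180 (y), 8 thick, carrying the walled cradle (centre y = +50) and two forks (centre y = -50). Origin: centre of the plate's underside. Its tallest parts, the cradle's end walls, reach 68 above the shelf.
- light_seat (a point): centre of the cradle floor, 8 above the shelf, axes as the caddy's; the light's origin belongs here with its x along the caddy's x. The cradle's end walls have inner faces at x = +-34.5 (8 thick, 44 wide, tops 60 above the floor); the one at -x has an upright slot 12 wide in its middle, and the lens faces it. The sides are open but for lips 6 high at y = +-24.5 to 28.5, 60 long.
- wrench_seat (a point): midway between the two forks, on the level of the fork bottoms, 30 above the shelf, axes as the caddy's; the wrench's origin belongs here, jaw to the caddy's -x. Forks stand at x = +-45 (8 thick) with upward-open notches 26 wide and 20 deep (prongs to 50 above the shelf, 50 wide overall).
- wrench: flat steel pedal wrench lying on the shelf, 200 long, 10 thick, 0.28 kg: handle 22 wide from x = -100 to +60, then a head up to 39 wide with an open jaw at x = +100. Origin: on the underside, midway along the length; z up.
- wrench_jaw (a point): open end of the wrench's jaw, x = +100, half way up its thickness
- tire_levers: bystander: three black tire levers in a band, 121 long (x) by 45, 10 high, loose; origin centre of underside
- bell: bystander: steel bell, 54 across, 35 high, loose; origin centre of underside
- tin: bystander: flat metal repair tin 50 (x) by 85 (y) by 22 high, loose; origin centre of underside
Mind the look-alikes: they are no part of the job. There is more than one size of the wrench; the job needs the middle-sized.

How it is judged (in metres and radians):
At the end, for the whole second after the job is handed in: Light upright (0.1 rad) on the cradle floor, within 7 mm level and 4 mm in height of light_seat, lens to the slotted wall. Wrench flat in both forks: within 10 mm along, 5 across, 4 in height of wrench_seat and 0.12 rad of the caddy's x, jaw to its -x. Both at rest (horizontal distance between light and light_seat below 0.007 m and z of light in the frame of light_seat between -0.004 and 0.004 m and angle between each of light, wrench's own z axis and vertical below 0.1 rad and x of light_lens in the frame of caddy below -0.02 m and x of wrench in the frame of wrench_seat between -0.01 and 0.01 m and y of wrench in the frame of wrench_seat between -0.005 and 0.005 m and z of wrench in the frame of wrench_seat between -0.004 and 0.004 m and angle between the x axis of wrench and the x axis of caddy, either way round below 0.12 rad and x of wrench_jaw in the frame of caddy below -0.06 m and linear speed of each of light, wrench below 0.02 m/s); the robot touches nothing.
It fails at once if the light is dropped: it moves faster than 0.45 m/s over or in the cradle (within 30 mm of it level and 60 mm in height) (linear speed of light above 0.45 m/s and horizontal distance between light and light_seat below 0.03 m and z of light in the frame of light_seat below 0.06 m).
It fails at once if a loose bystander (levers, bell or tin) is moved more than 25 mm (distance of any of tire_levers, bell, tin from where it was at the start of the episode above 0.025 m).
It also fails if it takes over 72 s, if anything falls off the work surface, if the arm or the gripper's body presses on something with over 40 N, if the wrist force passes 120 N, or if a joint passes its speed limit or range.

ROBOT

A 6-joint arm with a two-finger parallel gripper is mounted at the origin on the work surface. World frame = base frame: x ahead of the robot, y to its left, z up, the work surface at z = 0. Lengths are in m, angles in degrees, forces in N, time in s.
With the tool pointing down it reaches from about 0.35 to 0.975 m from the base axis. Payload 7.1 kg.
Tool frame: the origin (TCP) lies at the very end of the fingers, on their centre line; the grasp point (between the pads) lies 19 mm behind it; z points along the fingers, y is the direction in which the jaws open and shut (so a half turn about z gives the same grasp; the last joint's range is limited). The gripper opens to 88 mm and grips with 3 to 60 N. Pads are 20 mm wide; open, the fingers measure 115 mm over their backs; the gripper's body (75 mm by 178 mm) begins 61 mm behind the grasp point.
Start: joints at [71.161, 24.242, 93.386, -0, 62.372, -1.089], TCP at [0.191, 0.595, 0.223] pointing down, gripper open.
Joint ranges: [-172.04, 172.04], [-51.8, 120.97], [4.93, 147.93], [-75.15, 255.16], [6.16, 154.13], [-145.62, 145.62]. Speed limits (degrees/s): [136.94, 136.94, 172.46, 180, 180, 180].

INTERFACE

Orientations are given as a 3x3 rotation matrix whose columns are the frame's x, y, z axes.
In Python, from bench import readout, vision, bot gives the robot as it stands.
- The arm moves only by the tool step_arm, never from a script. Its argument "steps" is a list of rows, each a list of 2 entries, a list of its own where there are three numbers: the shift along the tool's x, y, z in mm, then the turn, a rotation vector about the tool's x, y, z in degrees. A call has 1 to 12 rows; each row is the pose to reach, as a shift and turn from the pose measured when the call began, along the tool's axes at that moment; what a row does not reach only later rows make up. A row lasts 1/10 s, in which the tool goes at most 50 mm and 8.59 degrees, less where a joint would pass 70% of its speed; a pose out of reach is approached as far as the arm can. A call with a gripper value outside its range is refused whole. "gripper" is the finger opening in mm, from 0 to 87.8, set as the call begins (left out, the last holds). The fingers move at their own pace and stop on an object; "force" is the grip in N (left out, the last holds). Time passes only in rows, so rows that repeat a pose let the fingers close. It gives the time, the measured TCP pose, the force and the opening at its end, in the units of the state.
- readout.sense(): the state, without advancing time (a new reading comes with each control period).
- vision.read_camera(name): name is "scene" or "top"; returns a dict with "color" (384x512x3 uint8, red, green, blue), "fx", "fy", "cx", "cy" (pixels), "k1" (the pictures are not rectified: a ray, as slopes to the right and down, at radius r is drawn at 1 + k1 r^2 times it, then the intrinsics apply), "R" (3x3) and "t" (3): a world point X has camera coordinates R X + t. Camera axes: x right, y down, z forward; pixel columns grow to the right and rows downward; lengths in m; the calibration is good to about 2 mm. A picture is of the moment at which its call begins. There is no depth.
- bot.sign_off(): hands the job in, once; it reports no verdict.
The state is a dict: "clock": time; "joint_pos": joint angles; "dq": joint speeds; "tau": joint torques, N m; "tcp_pos": TCP position; "ee_rot": TCP orientation; "contact_force": force on the tool from outside, world axes, zero at the start; "ft_torque": the same for the moment, N m; "grip_width": finger opening in m.
Only numpy, scipy, OpenCV 4.12 (cv2) and the standard library are available. Lean on these libraries where they do the work, as an engineer would, in place of code of your own. Each camera call takes 0.05 s, during which the arm holds its last target. There are 200 camera calls.

## Working session

There is one attempt and no reset: what is moved stays moved. The work goes in short steps, Python scripts to look and compute and a tool call to move; the robot and the scene stay as the last step left them, time stands still between calls to the robot, and variables do not carry over. Pictures are saved under pics/ and viewed, on a budget of 10 in all, crops included, one or two more only if the job needs it, and the job is handed in when it is done.

Besides the shell and the picture viewer there is one more tool, called after "Emit:" as name(argument=value, ...) on one line, values as JSON. step_arm: Moves the arm, as the interface text tells. Its arguments: {"type":"object","properties":{"steps":{"type":"array","items":{"type":"array"}},"gripper":{"type":"number"},"force":{"type":"number"}},"required":["steps"]}

```bash
ls; mkdir -p pics; cat > h.py <<'E'
import numpy as np, cv2
from bench import readout, vision, bot
def ray(c,u,v):
    K=np.array([[c['fx'],0,c['cx']],[0,c['fy'],c['cy']],[0,0,1]])
    x=(u-c['cx'])/c['fx'];y=(v-c['cy'])/c['fy'];a,b=x,y
    for _ in range(20):
        s=1+c['k1']*(a*a+b*b);a,b=x/s,y/s
    R=np.array(c['R']);t=np.array(c['t'])
    return -R.T@t, R.T@np.array([a,b,1.])
def onz(c,u,v,z):
    o,d=ray(c,u,v);return o+d*(z-o[2])/d[2]
def proj(c,X):
    p=np.array(c['R'])@np.array(X)+np.array(c['t']);a,b=p[:2]/p[2];s=1+c['k1']*(a*a+b*b)
    return np.array([c['fx']*a*s+c['cx'],c['fy']*b*s+c['cy']])
def rectify(c,z,x0,x1,y0,y1,res):
    # top-down map of plane z: image rows = -x, cols = -y
    xs=np.arange(x1,x0,-res);ys=np.arange(y1,y0,-res)
    X,Y=np.meshgrid(xs,ys,indexing='ij')
    P=np.stack([X,Y,np.full_like(X,z)],-1)@np.array(c['R']).T+np.array(c['t'])
    a=P[...,0]/P[...,2];b=P[...,1]/P[...,2];s=1+c['k1']*(a*a+b*b)
    return cv2.remap(c['color'],(c['fx']*a*s+c['cx']).astype('f4'),(c['fy']*b*s+c['cy']).astype('f4'),cv2.INTER_CUBIC)
def save(n,im): cv2.imwrite('pics/'+n+'.png',im[...,::-1])
E
python3 - <<'E'
from h import *
for n in('top','scene'):
    c=vision.read_camera(n);np.save(n+'0.npy',c,allow_pickle=True)
    save(n+'0',cv2.resize(c['color'],(800,600),interpolation=cv2.INTER_CUBIC))
    print(n,c['fx'],c['cx'],c['cy'],c['k1'],ray(c,c['cx'],c['cy']))
print(readout.sense())
E
```

```text
pics
top 493.49736192644974 260.65886207146866 191.05537318366316 -0.016879042291320177 (array([0.36910295, 0.01604042, 1.54992231]), array([ 0.11977034, -0.00545215, -0.99278665]))
scene 360.9482057648306 255.49299492735423 191.60846968150486 -0.11547851211848294 (array([ 1.14704709, -0.45211283,  0.54080103]), array([-0.67452406,  0.49691716, -0.54597676]))
{'clock': 0.1, 'joint_pos': array([ 7.11595775e+01,  2.42789842e+01,  9.34240392e+01,  1.13447154e-04,
        6.23716705e+01, -1.08882225e+00]), 'dq': array([-0.02560658, -0.03319041,  0.01222375,  0.03747779, -0.17662934,
        0.11731553]), 'tau': array([-7.42397278e-04, -5.45613885e+01, -2.74325806e+01,  6.44512614e-02,
        1.88557827e-02, -5.80627147e-05]), 'tcp_pos': array([0.19038268, 0.59480619, 0.22201174]), 'ee_rot': array([[-9.52386999e-01,  3.04891499e-01, -4.22653583e-04],
       [ 3.04891791e-01,  9.52386200e-01, -1.23323928e-03],
       [ 2.65252666e-05, -1.30338467e-03, -9.99999150e-01]]), 'contact_force': array([-0.11779283, -0.11792126, -0.76207347]), 'ft_torque': array([-0.03002368,  0.02117505,  0.02678283]), 'grip_width': 0.08783093514976828}
```

View pics/top0.png

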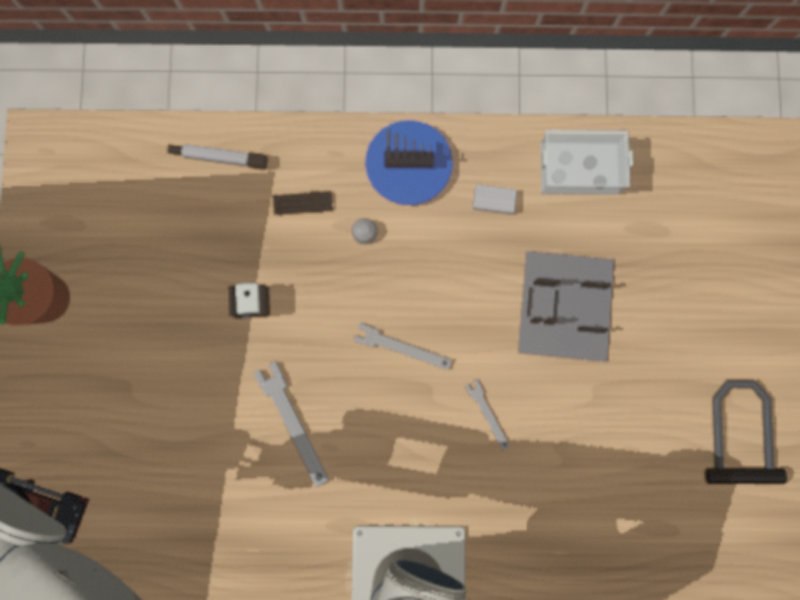

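View pics/scene0.png

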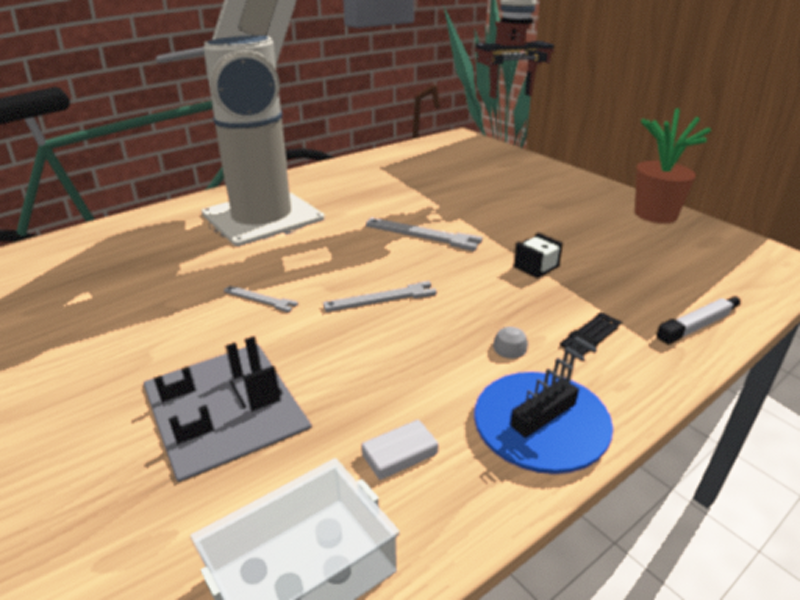

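Top view (800x600): dock with light at (248,300), caddy at (567,305), middle wrench at (403,347). The look-alike wrenches are at (290,425) and (487,412), the levers at (302,203), the bell at (364,231), and the tin at (495,199). In the scene view the slotted wall (two narrow posts at 235–252,358) stands on the robot's side. Next I'll measure by masks.

```bash
cat > meas.py <<'E'
from h import *
def rect(c,mask,z,near,n=1):
    cs,_=cv2.findContours(mask,cv2.RETR_EXTERNAL,cv2.CHAIN_APPROX_NONE)
    cs=sorted([k for k in cs if cv2.contourArea(k)>40 and np.hypot(*(k.mean((0,1))-near))<40],key=cv2.contourArea)
    k=cs[-1][:,0].astype(float)
    P=np.array([onz(c,u,v,z)[:2] for u,v in k])*1000
    return k,P
E
python3 - <<'E'
from meas import *
T=np.load('top0.npy',allow_pickle=True).item();S=np.load('scene0.npy',allow_pickle=True).item()
hsv=cv2.cvtColor(T['color'],cv2.COLOR_RGB2HSV)
for n,(u,v) in dict(caddy=(350,215),plate2=(380,195),wr=(265,224),table=(300,180),light=(158,195),sh=(130,220)).items(): print(n,hsv[v,u],T['color'][v,u])
low=((hsv[...,1]<60)).astype('u1')*255
for n,z,near in [('wrench',.01,(258,221)),('big',.01,(186,270)),('small',.01,(311,264)),('caddy',.008,(363,196)),('dock',.05,(159,192))]:
    k,P=rect(T,low,z,np.array(near)); r=cv2.minAreaRect(P.astype('f4'));print(n,r,P.mean(0))
# wrench ends
def crop(c,u0,v0,u1,v1,s): return cv2.resize(c['color'][v0:v1,u0:u1],(400,300),interpolation=cv2.INTER_CUBIC)
m=np.vstack([np.hstack([crop(T,323,155,403,235-20,5),crop(T,139,177,179,207,5)]),np.hstack([crop(S,90,205,210,295,5),crop(S,320,143,368,179,5)])])
save('m1',m)
E
```

```text
caddy [  0   6 128] [128 125 125]
plate2 [165   4 125] [125 123 124]
wr [ 17  11 161] [161 158 154]
table [ 16  85 196] [196 166 131]
light [ 37  12 199] [197 199 190]
sh [ 15  95 131] [131 107  82]
wrench ((457.75872802734375, 15.555892944335938), (200.15948486328125, 39.52391052246094), 72.12926483154297) [458.75458624  23.64499514]
big ((303.17401123046875, 231.01365661621094), (258.81915283203125, 50.95925521850586), 28.08199119567871) [313.31230844 236.6480716 ]
small ((326.75689697265625, -156.4378204345703), (146.61587524414062, 29.370506286621094), 31.21456527709961) [ 331.49912087 -151.0496458 ]
caddy ((544.8467407226562, -311.9520568847656), (180.06629943847656, 210.1131134033203), 84.93079376220703) [ 544.34022616 -312.2295372 ]
dock ((545.6217041015625, 323.40667724609375), (65.2493667602539, 64.32009887695312), 1.8404216766357422) [546.11644883 323.40204699]
```

View pics/m1.png

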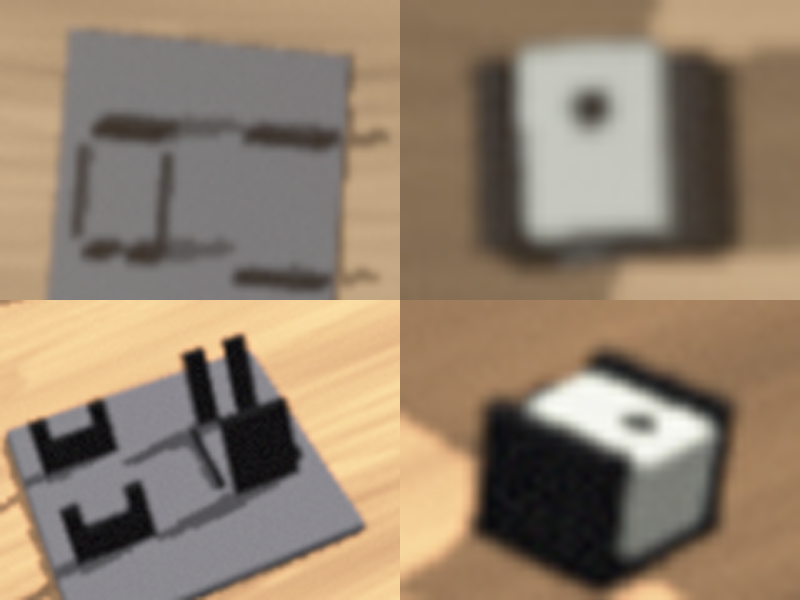

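The light's flat tail faces the scene camera (world +x), so the lens points toward the robot, the same way as the caddy's slotted wall. The caddy contour fits 210x180 at yaw -5.07°. Next: the light top, and a scene-camera cross-check.

```bash
python3 - <<'E'
from meas import *
T=np.load('top0.npy',allow_pickle=True).item();S=np.load('scene0.npy',allow_pickle=True).item()
def up(c,u0,v0,u1,v1,f=8):
    return cv2.resize(c['color'][v0:v1,u0:u1],None,fx=f,fy=f,interpolation=cv2.INTER_CUBIC)
def sub(c,box,lo,hi,z,smax=60,f=8):
    im=up(c,*box,f);h=cv2.cvtColor(im,cv2.COLOR_RGB2HSV)
    m=((h[...,2]>=lo)&(h[...,2]<=hi)&(h[...,1]<smax)).astype('u1')*255
    k=max(cv2.findContours(m,0,1)[0],key=cv2.contourArea)[:,0].astype(float)
    k=(k+.5)/f-.5+np.array(box[:2])
    P=np.array([onz(c,u,v,z)[:2] for u,v in k])*1000
    return cv2.minAreaRect(P.astype('f4')),k
for lo in(120,130,140): print('lightT',lo,sub(T,(139,170,179,214),lo,255,.05)[0])
print('lightS',sub(S,(320,143,368,179),190,255,.05,90)[0])
print('caddyT',sub(T,(323,155,403,240),100,160,.008,40)[0])
r,k=sub(S,(85,200,210,310),60,175,.008,50);print('caddyS',r)
print('wrenchS',sub(S,(200,175,285,205),60,255,.01,50)[0])
def pt(c,u,v): return onz(c,u,v,.008)*1000
E
```

```text
lightT 120 ((549.4784545898438, 322.0548400878906), (61.79536819458008, 47.12150192260742), 4.45768404006958)
lightT 130 ((549.7306518554688, 322.07623291015625), (61.2713737487793, 46.31414031982422), 4.361799716949463)
lightT 140 ((549.765625, 322.8092041015625), (60.91670608520508, 44.5423583984375), 2.3584723472595215)
lightS ((550.6880493164062, 317.91937255859375), (60.098873138427734, 42.3038444519043), 3.082545042037964)
caddyT ((544.9396362304688, -311.98651123046875), (177.9374237060547, 206.76568603515625), 84.87384796142578)
caddyS ((548.916748046875, -315.97210693359375), (177.792724609375, 210.45797729492188), 84.87329864501953)
wrenchS ((466.20184326171875, 8.829429626464844), (198.71934509277344, 47.09811782836914), 73.7988052368164)
```

```bash
cat > go.py <<'E'
import sys
from h import *
from scipy.spatial.transform import Rotation as Ro
x,y,z,yw=map(float,sys.argv[1:5])
s=readout.sense();R=np.array(s['ee_rot'])
b=np.radians(yw);ya=np.array([np.cos(b),np.sin(b),0]);za=np.array([0,0,-1.]);D=np.column_stack([np.cross(ya,za),ya,za])
sh=R.T@(np.array([x,y,z])-np.array(s['tcp_pos'])*1000);rv=Ro.from_matrix(R.T@D).as_rotvec(degrees=True)
print('shift',sh.round(1),'turn',rv.round(2),'tcp',(np.array(s['tcp_pos'])*1000).round(1),'yawy',np.degrees(np.arctan2(R[1,1],R[0,1])).round(2),'t',s['clock'],'F',s['contact_force'].round(1),'w',s['grip_width'])
E
python3 go.py 549 321 110 3
```

```text
shift [-425.  -151.3  112.2] turn [-7.000e-02  4.000e-02  6.925e+01] tcp [190.4 594.8 222. ] yawy 72.25 t 0.1 F [-0.1 -0.1 -0.8] w 0.08783093514976828
```

Emit:
step_arm(steps=[[[-425,-151.3,112.2],[0,0,69.25]],[[-425,-151.3,112.2],[0,0,69.25]],[[-425,-151.3,112.2],[0,0,69.25]],[[-425,-151.3,112.2],[0,0,69.25]],[[-425,-151.3,112.2],[0,0,69.25]],[[-425,-151.3,112.2],[0,0,69.25]],[[-425,-151.3,112.2],[0,0,69.25]],[[-425,-151.3,112.2],[0,0,69.25]],[[-425,-151.3,112.2],[0,0,69.25]],[[-425,-151.3,112.2],[0,0,69.25]],[[-425,-151.3,112.2],[0,0,69.25]],[[-425,-151.3,112.2],[0,0,69.25]]], gripper=87.8, force=20)

```text
clock: 1.3
tcp_pos: [0.5481, 0.3214, 0.1099]
ee_rot: [[-0.052, 0.999, -0.001], [0.999, 0.052, -0.001], [-0.001, -0.002, -1.0]]
contact_force: [-0.1, 0.1, -0.8]
grip_width: 0.0875
```

```bash
python3 go.py 549 321 13 3; python3 - <<'E'
from h import *
c=vision.read_camera('scene');u,v=proj(c,[.549,.321,.08]).astype(int)
save('g1',cv2.resize(c['color'][max(v-60,0):v+50,u-70:u+70],(700,550),interpolation=cv2.INTER_CUBIC))
E
```

```text
shift [-0.3  1.1 96.9] turn [-0.09  0.08 -0.  ] tcp [548.1 321.4 109.9] yawy 3.0 t 1.3 F [-0.1  0.1 -0.8] w 0.08753333172148046
```

View pics/g1.png

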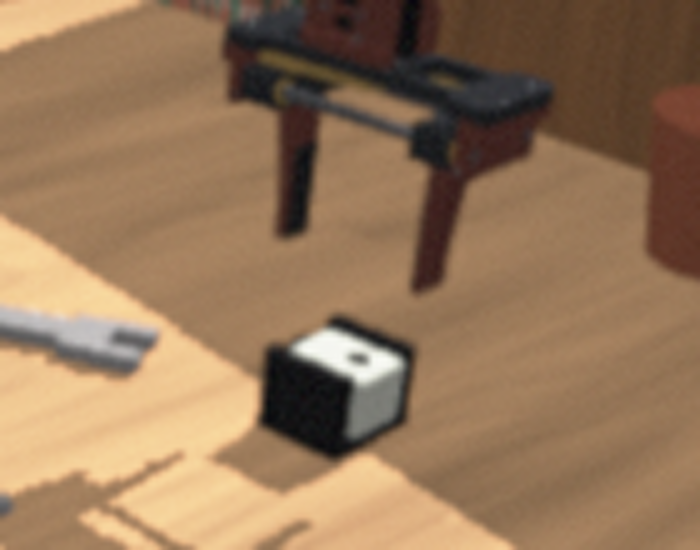

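The jaws sit over the two ends of the dock (tips at 292,235 and 425,290; light at 350,365), so I'm descending.

Emit:
step_arm(steps=[[[0,1,25],[0,0,0]],[[0,1,50],[0,0,0]],[[0,1,65],[0,0,0]],[[0,1,78],[0,0,0]],[[0,1,90],[0,0,0]],[[0,1,96],[0,0,0]],[[0,1,96],[0,0,0]]])

```text
clock: 2.05
tcp_pos: [0.5483, 0.3218, 0.0135]
ee_rot: [[-0.054, 0.999, -0.002], [0.999, 0.054, -0.002], [-0.002, -0.002, -1.0]]
contact_force: [-0.4, 0.3, 0.3]
grip_width: 0.0876
```

Emit:
step_arm(steps=[[[0,0,0],[0,0,0]],[[0,0,0],[0,0,0]],[[0,0,0],[0,0,0]],[[0,0,0],[0,0,0]],[[0,0,0],[0,0,0]],[[0,0,0],[0,0,0]]], gripper=55)

```text
clock: 2.65
tcp_pos: [0.5485, 0.3219, 0.014]
ee_rot: [[-0.054, 0.999, -0.001], [0.999, 0.054, -0.001], [-0.001, -0.001, -1.0]]
contact_force: [-1.8, -0.4, 4.8]
grip_width: 0.0642
```

Emit:
step_arm(steps=[[[0,0,-8],[0,0,0]],[[0,0,-22],[0,0,0]],[[0,0,-40],[0,0,0]],[[0,0,-60],[0,0,0]],[[0,0,-76],[0,0,0]],[[0,0,-76],[0,0,0]],[[0,0,-76],[0,0,0]]])

```text
clock: 3.35
tcp_pos: [0.5488, 0.3221, 0.0907]
ee_rot: [[-0.054, 0.999, -0.0], [0.999, 0.054, -0.001], [-0.001, -0.0, -1.0]]
contact_force: [-0.7, -0.2, -2.4]
grip_width: 0.0639
```

```bash
python3 go.py 540 195 40 3; python3 go.py 540 195 5 3
```

```text
shift [-126.4  -15.6   50.8] turn [-0.03  0.05  0.07] tcp [548.8 322.1  90.7] yawy 3.07 t 3.35 F [-0.7 -0.2 -2.4] w 0.06388624990357591
shift [-126.4  -15.5   85.8] turn [-0.03  0.05  0.07] tcp [548.8 322.1  90.7] yawy 3.07 t 3.35 F [-0.7 -0.2 -2.4] w 0.06388624990357591
```

Emit:
step_arm(steps=[[[-25,-3,0],[0,0,0]],[[-60,-8,5],[0,0,0]],[[-95,-12,20],[0,0,0]],[[-120,-15,40],[0,0,0]],[[-126.4,-15.6,60],[0,0,0]],[[-126.4,-15.6,73],[0,0,0]],[[-126.4,-15.6,80],[0,0,0]],[[-126.4,-15.6,84],[0,0,0]],[[-126.4,-15.6,86],[0,0,0]],[[-126.4,-15.6,86],[0,0,0]]])

```text
clock: 4.35
tcp_pos: [0.5402, 0.1956, 0.0051]
ee_rot: [[-0.054, 0.999, 0.0], [0.999, 0.054, -0.001], [-0.001, 0.0, -1.0]]
contact_force: [0.1, 0.0, -1.2]
grip_width: 0.0636
```

Emit:
step_arm(steps=[[[0,0,1],[0,0,0]],[[0,0,1],[0,0,0]],[[0,0,1],[0,0,0]]])

```text
clock: 4.65
tcp_pos: [0.5404, 0.1958, 0.0044]
ee_rot: [[-0.055, 0.999, 0.001], [0.999, 0.055, -0.0], [-0.001, 0.001, -1.0]]
contact_force: [0.6, 0.2, -1.0]
grip_width: 0.064
```

Emit:
step_arm(steps=[[[0,0,1],[0,0,0]],[[0,0,1.5],[0,0,0]],[[0,0,1.5],[0,0,0]]])

```text
clock: 4.95
tcp_pos: [0.5405, 0.1959, 0.0041]
ee_rot: [[-0.055, 0.999, 0.001], [0.999, 0.055, -0.0], [-0.0, 0.001, -1.0]]
contact_force: [-2.9, -1.2, 8.8]
grip_width: 0.0639
```

Contact with the shelf: release, rise 80 mm, then measure the light from both cameras.

Emit:
step_arm(steps=[[[0,0,0],[0,0,0]],[[0,0,0],[0,0,0]],[[0,0,0],[0,0,0]],[[0,0,0],[0,0,0]],[[0,0,-15],[0,0,0]],[[0,0,-40],[0,0,0]],[[0,0,-80],[0,0,0]],[[0,0,-100],[0,0,0]],[[0,0,-100],[0,0,0]]], gripper=87.8)

```text
clock: 5.85
tcp_pos: [0.5427, 0.1967, 0.1081]
ee_rot: [[-0.055, 0.998, 0.007], [0.999, 0.055, 0.002], [0.001, 0.007, -1.0]]
contact_force: [-0.8, 0.2, -1.1]
grip_width: 0.0878
```

```bash
python3 go.py 540.5 195.9 105 93; python3 - <<'E'
from h import *
c=vision.read_camera('scene');np.save('S1.npy',c,allow_pickle=True);u,v=proj(c,[.54,.196,.04]).astype(int)
print(u,v)
save('g2',cv2.resize(c['color'][max(v-60,0):v+50,u-70:u+70],(700,550),interpolation=cv2.INTER_CUBIC))
E
```

```text
shift [-0.7 -2.3  3.1] turn [  0.39   0.27 -89.87] tcp [542.7 196.7 108.1] yawy 3.13 t 5.85 F [-0.8  0.2 -1.1] w 0.08781418736677915
313 170
```

View pics/g2.png

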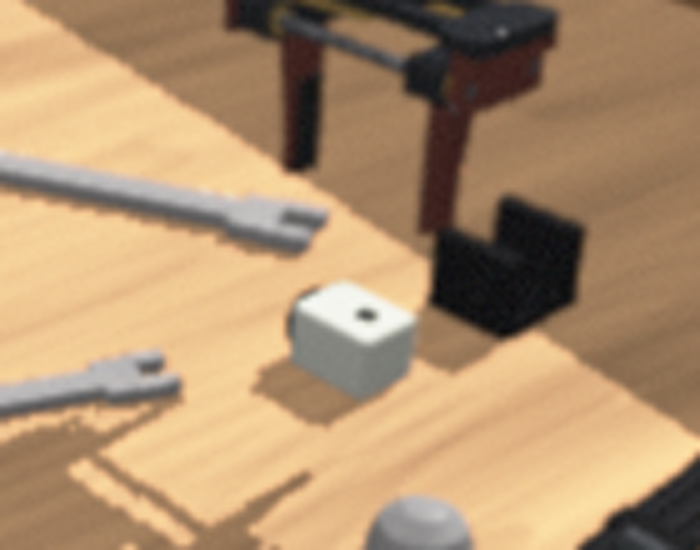

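The light stands on the shelf with its lens toward the robot. Turn 90° and regrip.

Emit:
step_arm(steps=[[[-1.5,-2.3,3],[0,0,-89.9]],[[-1.5,-2.3,3],[0,0,-89.9]],[[-1.5,-2.3,3],[0,0,-89.9]],[[-1.5,-2.3,3],[0,0,-89.9]],[[-1.5,-2.3,3],[0,0,-89.9]],[[-1.5,-2.3,3],[0,0,-89.9]],[[-1.5,-2.3,3],[0,0,-89.9]],[[-1.5,-2.3,3],[0,0,-89.9]],[[-1.5,-2.3,3],[0,0,-89.9]],[[-1.5,-2.3,3],[0,0,-89.9]],[[-1.5,-2.3,3],[0,0,-89.9]],[[-1.5,-2.3,3],[0,0,-89.9]]])

```text
clock: 7.1
tcp_pos: [0.5385, 0.1944, 0.102]
ee_rot: [[-0.999, -0.053, 0.002], [-0.053, 0.999, 0.0], [-0.002, -0.0, -1.0]]
contact_force: [-0.8, 0.3, -0.6]
grip_width: 0.0881
```

```bash
python3 go.py 540.5 196 11 93; python3 - <<'E'
from h import *
c=vision.read_camera('top');np.save('T1.npy',c,allow_pickle=True)
E
```

```text
shift [-1.9  1.5 91. ] turn [-0.    0.14  0.06] tcp [538.5 194.4 102. ] yawy 93.06 t 7.1 F [-0.8  0.3 -0.6] w 0.0881044172455902
```

Emit:
step_arm(steps=[[[-1.9,1.5,25],[0,0.1,0]],[[-1.9,1.5,50],[0,0.1,0]],[[-1.9,1.5,68],[0,0.1,0]],[[-1.9,1.5,82],[0,0.1,0]],[[-1.9,1.5,91],[0,0.1,0]],[[-1.9,1.5,91],[0,0.1,0]]])

```text
clock: 7.75
tcp_pos: [0.5399, 0.1958, 0.01]
ee_rot: [[-0.999, -0.05, -0.001], [-0.05, 0.999, -0.001], [0.001, -0.0, -1.0]]
contact_force: [-0.2, 0.6, 0.7]
grip_width: 0.0875
```

Emit:
step_arm(steps=[[[0,0,0],[0,0,0]],[[0,0,0],[0,0,0]],[[0,0,0],[0,0,0]],[[0,0,0],[0,0,0]],[[0,0,0],[0,0,0]],[[0,0,0],[0,0,0]],[[0,0,0],[0,0,0]]], gripper=35)

```text
clock: 8.45
tcp_pos: [0.54, 0.1958, 0.0102]
ee_rot: [[-0.999, -0.05, -0.001], [-0.05, 0.999, -0.0], [0.001, -0.0, -1.0]]
contact_force: [-1.2, -1.1, 3.4]
grip_width: 0.0439
```

```bash
python3 go.py 540.5 196 120 93
```

```text
shift [  -0.4    0.2 -109.8] turn [-0.02 -0.05 -0.11] tcp [540.  195.8  10.2] yawy 92.89 t 8.45 F [-1.2 -1.1  3.4] w 0.04394323379142063
```

Emit:
step_arm(steps=[[[0,0,-8],[0,0,0]],[[0,0,-22],[0,0,0]],[[0,0,-45],[0,0,0]],[[0,0,-75],[0,0,0]],[[0,0,-105],[0,0,0]],[[0,0,-120],[0,0,0]],[[0,0,-120],[0,0,0]]])

```text
clock: 9.15
tcp_pos: [0.5416, 0.1964, 0.1329]
ee_rot: [[-0.999, -0.05, 0.004], [-0.05, 0.999, 0.001], [-0.004, 0.001, -1.0]]
contact_force: [0.3, 0.4, -2.4]
grip_width: 0.0438
```

```bash
python3 - <<'E'
from h import *
S0=np.load('scene0.npy',allow_pickle=True).item();S=np.load('S1.npy',allow_pickle=True).item()
def sub(c,box,lo,hi,z,smax,f=8):
    im=cv2.resize(c['color'][box[1]:box[3],box[0]:box[2]],None,fx=f,fy=f,interpolation=cv2.INTER_CUBIC);h=cv2.cvtColor(im,cv2.COLOR_RGB2HSV)
    m=((h[...,2]>=lo)&(h[...,2]<=hi)&(h[...,1]<smax)).astype('u1')*255
    k=max(cv2.findContours(m,0,1)[0],key=cv2.contourArea)[:,0].astype(float);k=(k+.5)/f-.5+np.array(box[:2])
    return cv2.minAreaRect(np.array([onz(c,u,v,z)[:2]*1000 for u,v in k]).astype('f4'))
for lo in(190,200,210):print('light on shelf',sub(S,(298,155,342,195),lo,255,.04,90),' dock',sub(S0,(320,143,368,179),lo,255,.05,90))
# caddy plate near corners (front) in scene: line fits of the outline
im=S0['color'];f=8;box=(85,200,212,312)
big=cv2.resize(im[box[1]:box[3],box[0]:box[2]],None,fx=f,fy=f,interpolation=cv2.INTER_CUBIC);h=cv2.cvtColor(big,cv2.COLOR_RGB2HSV)
m=(h[...,1]<55).astype('u1')*255|((h[...,2]<60)*255).astype('u1')
k=max(cv2.findContours(m,0,1)[0],key=cv2.contourArea)[:,0].astype(float);k=(k+.5)/f-.5+np.array(box[:2])
for z in(.008,0.):
  P=np.array([onz(S0,u,v,z)[:2]*1000 for u,v in k]);r=np.radians(-5.07);A=np.array([[np.cos(r),-np.sin(r)],[np.sin(r),np.cos(r)]])
  q=(P-[544.9,-312])@A   # caddy frame
  print(z,'minx',q[np.abs(q[:,1]+60)<25].min(0)[0],'maxx',np.percentile(q[np.abs(q[:,1])<60][:,0],100),'miny',q[np.abs(q[:,0]-0)<20].min(0)[1],'maxy',q[np.abs(q[:,0]-70)<25].max(0)[1])
E
python3 go.py 549.3 -262.2 120 84.93
```

```text
light on shelf ((543.9465942382812, 194.56509399414062), (61.75295639038086, 50.3581657409668), 3.622136354446411)  dock ((550.6880493164062, 317.91937255859375), (60.098873138427734, 42.3038444519043), 3.082545042037964)
light on shelf ((543.6324462890625, 194.936279296875), (61.10799789428711, 49.44634246826172), 3.8835487365722656)  dock ((550.8462524414062, 317.93603515625), (58.36292266845703, 41.12854766845703), 3.1051886081695557)
light on shelf ((543.1972045898438, 195.40951538085938), (60.39662170410156, 48.651947021484375), 3.4779093265533447)  dock ((550.8952026367188, 318.0474853515625), (56.833473205566406, 39.59712600708008), 3.127671957015991)
0.008 minx -101.1096450898067 maxx 109.69059662998683 miny -92.52968565974061 maxy 85.36418428538833
0.0 minx -111.81957908707678 maxx 102.14582533150364 miny -92.62245500169873 maxy 87.942488927499
shift [  15.5 -458.4   12.4] turn [0.07 0.23 7.96] tcp [541.6 196.4 132.9] yawy 92.89 t 9.15 F [ 0.3  0.4 -2.4] w 0.043799100676618026
```

Emit:
step_arm(steps=[[[1,-20,2],[0,0.1,1]],[[3,-60,5],[0,0.2,2]],[[5,-105,8],[0,0.2,3]],[[7,-150,12],[0,0.2,4]],[[8,-195,12],[0,0.2,5]],[[10,-240,12],[0,0.2,6]],[[12,-285,12],[0,0.2,7]],[[14,-330,12],[0,0.2,7.9]],[[15,-375,12],[0,0.2,7.9]],[[15.5,-415,12],[0,0.2,7.9]],[[15.5,-445,12],[0,0.2,7.9]],[[15.5,-459,12],[0,0.2,7.9]]])

```text
clock: 10.35
tcp_pos: [0.5485, -0.2651, 0.119]
ee_rot: [[-0.996, 0.09, -0.001], [0.09, 0.996, 0.002], [0.001, 0.002, -1.0]]
contact_force: [-0.4, 0.3, -0.3]
grip_width: 0.0442
```

```bash
python3 go.py 549.3 -262.2 88 84.93
```

```text
shift [-0.6  2.9 31. ] turn [ 0.09 -0.06 -0.08] tcp [ 548.5 -265.1  119. ] yawy 84.85 t 10.35 F [-0.4  0.3 -0.3] w 0.04416340611841237
```

Emit:
step_arm(steps=[[[-0.6,2,12],[0,0,0]],[[-0.6,2.5,22],[0,0,0]],[[-0.6,2.5,30],[0,0,0]],[[-0.6,2.5,31],[0,0,0]],[[-0.6,2.5,31],[0,0,0]]])

```text
clock: 10.85
tcp_pos: [0.5491, -0.2613, 0.0874]
ee_rot: [[-0.996, 0.088, -0.002], [0.088, 0.996, 0.002], [0.002, 0.002, -1.0]]
contact_force: [0.4, -0.2, -1.0]
grip_width: 0.0441
```

```bash
python3 go.py 549.3 -262.2 88 84.93; python3 - <<'E'
from h import *
c=vision.read_camera('scene');np.save('S2.npy',c,allow_pickle=True);t=vision.read_camera('top');np.save('T2.npy',t,allow_pickle=True)
u,v=proj(c,[.549,-.27,.05]).astype(int);print(u,v)
a=cv2.resize(c['color'][v-45:v+45,u-50:u+50],(800,600) ,interpolation=cv2.INTER_CUBIC)
# overlay expected top outlines of the end walls (z=.068), for caddy nominal (green) 
def w(p):
    r=np.radians(-5.07);return np.array([.5449+np.cos(r)*p[0]-np.sin(r)*p[1],-.312+np.sin(r)*p[0]+np.cos(r)*p[1],p[2]])
for xs in(-1,1):
  pts=[(xs*.0345,.028),(xs*.0345,.072),(xs*.0425,.072),(xs*.0425,.028)]
  q=np.array([(proj(c,w((*p,.068)))-[u-50,v-45]+.5)*[8,600/90] for p in pts]).astype('i4')
  cv2.polylines(a,[q],True,(0,255,0),1)
save('g3',a)
E
```

```text
shift [-0.2 -0.8 -0.6] turn [ 0.12 -0.13  0.  ] tcp [ 549.1 -261.3   87.4] yawy 84.93 t 10.85 F [ 0.4 -0.2 -1. ] w 0.044094317907515196
158 234
```

View pics/g3.png

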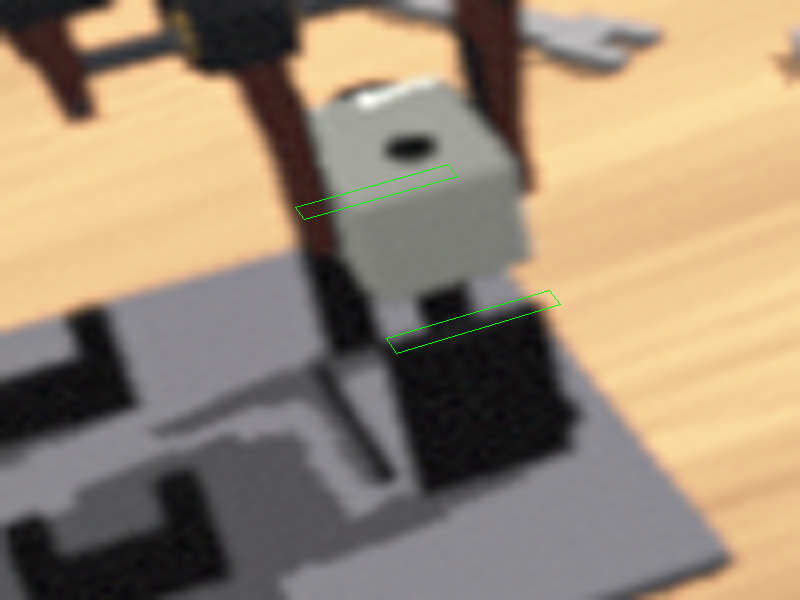

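The held light hangs over the cradle, tail face at (430,220), and the solid wall's top runs (390,350)-(548,305). That is ~10 px left of the outline from the top view, so I'll compare with the projected held light.

```bash
python3 - <<'E'
from h import *
c=np.load('S2.npy',allow_pickle=True).item();T=np.load('T2.npy',allow_pickle=True).item()
u,v=158,234
def fr(o,yaw,p):
    r=np.radians(yaw);return np.array([o[0]+np.cos(r)*p[0]-np.sin(r)*p[1],o[1]+np.sin(r)*p[0]+np.cos(r)*p[1],p[2]])/1000
D=lambda X:((proj(c,X)-[u-50,v-45]+.5)*[8,600/90])
L=(549.6,-261.3)
b=77.2
a=cv2.resize(c['color'][v-45:v+45,u-50:u+50],(800,600) ,interpolation=cv2.INTER_CUBIC)
q=[D(fr(L,-5.07,(32,y,z))) for y,z in((-22,b),(22,b),(22,b+40),(-22,b+40))]
print('light tail proj',np.array(q).round(0).tolist())
q2=[D(fr((544.9,-312),-5.07,(42.5,50+y,z))) for y,z in((-22,8),(22,8),(22,68),(-22,68))]
print('wall proj',np.array(q2).round(0).tolist())
cv2.polylines(a,[np.array(q).astype('i4')],True,(255,0,0),1);cv2.polylines(a,[np.array(q2).astype('i4')],True,(0,255,0),1)
for x in(-49,41,49):
  q3=[D(fr((544.9,-312),-5.07,(x,-50+y,z))) for y,z in((-25,8),(25,8),(25,50),(13,50),(13,30),(-13,30),(-13,50),(-25,50))]
  if x!=41: cv2.polylines(a,[np.array(q3).astype('i4')],True,(0,255,0),1)
save('g4',a)
E
```

```text
light tail proj [[381.0, 310.0], [544.0, 262.0], [523.0, 158.0], [354.0, 205.0]]
wall proj [[435.0, 498.0], [590.0, 448.0], [560.0, 304.0], [397.0, 353.0]]
```

View pics/g4.png

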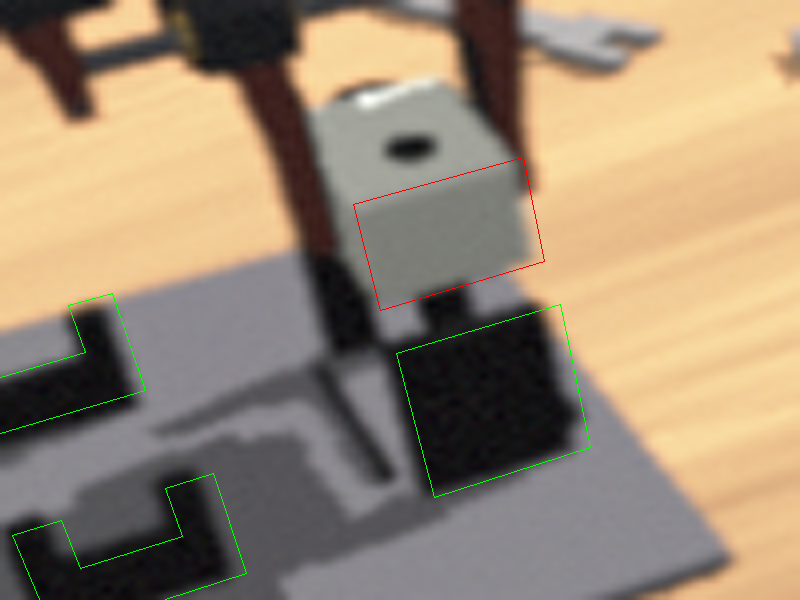

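The held light projects with the same offset as the wall, so the bias belongs to the scene camera and the top-view pose holds to about 1 mm. Lowering slowly.

Emit:
step_arm(steps=[[[0.2,-0.9,5],[0.1,-0.1,0]],[[0.2,-0.9,13],[0.1,-0.1,0]],[[0.2,-0.9,20],[0.1,-0.1,0]],[[0.2,-0.9,27],[0.1,-0.1,0]],[[0.2,-0.9,33],[0.1,-0.1,0]],[[0.2,-0.9,39],[0.1,-0.1,0]],[[0.2,-0.9,43],[0.1,-0.1,0]],[[0.2,-0.9,45],[0.1,-0.1,0]],[[0.2,-0.9,45],[0.1,-0.1,0]]])

```text
clock: 11.85
tcp_pos: [0.5492, -0.2628, 0.043]
ee_rot: [[-0.996, 0.089, 0.001], [0.089, 0.996, -0.0], [-0.001, -0.0, -1.0]]
contact_force: [-0.2, 0.5, -1.1]
grip_width: 0.0439
```

```bash
python3 go.py 548.8 -262.2 20 84.93
```

```text
shift [ 0.5  0.5 23. ] turn [-0.01  0.04 -0.03] tcp [ 549.2 -262.8   43. ] yawy 84.9 t 11.85 F [-0.2  0.5 -1.1] w 0.043869587189429175
```

Emit:
step_arm(steps=[[[0.4,0.5,4],[0,0,0]],[[0.4,0.5,8],[0,0,0]],[[0.4,0.5,12],[0,0,0]],[[0.4,0.5,16],[0,0,0]],[[0.4,0.5,19],[0,0,0]],[[0.4,0.5,21],[0,0,0]],[[0.4,0.5,22.5],[0,0,0]],[[0.4,0.5,23.5],[0,0,0]],[[0.4,0.5,23.5],[0,0,0]]])

```text
clock: 12.75
tcp_pos: [0.5489, -0.2622, 0.0194]
ee_rot: [[-0.996, 0.089, 0.001], [0.089, 0.996, -0.0], [-0.001, -0.0, -1.0]]
contact_force: [-0.4, 0.1, -0.5]
grip_width: 0.0438
```

Emit:
step_arm(steps=[[[0,0,0.8],[0,0,0]],[[0,0,1.2],[0,0,0]],[[0,0,1.2],[0,0,0]]])

```text
clock: 13.05
tcp_pos: [0.5489, -0.2623, 0.0182]
ee_rot: [[-0.996, 0.089, 0.001], [0.089, 0.996, -0.0], [-0.001, -0.0, -1.0]]
contact_force: [-0.9, 0.7, -0.9]
grip_width: 0.0437
```

Emit:
step_arm(steps=[[[0,0,0.8],[0,0,0]],[[0,0,1.2],[0,0,0]],[[0,0,1.2],[0,0,0]]])

```text
clock: 13.35
tcp_pos: [0.549, -0.2623, 0.0182]
ee_rot: [[-0.996, 0.089, 0.001], [0.089, 0.996, -0.0], [-0.001, -0.0, -1.0]]
contact_force: [-3.3, 2.2, 9.7]
grip_width: 0.0438
```

Floor contact at exactly the expected height, so release and rise.

Emit:
step_arm(steps=[[[0,0,0],[0,0,0]],[[0,0,0],[0,0,0]],[[0,0,0],[0,0,0]],[[0,0,-5],[0,0,0]],[[0,0,-25],[0,0,0]],[[0,0,-60],[0,0,0]],[[0,0,-90],[0,0,0]],[[0,0,-110],[0,0,0]],[[0,0,-110],[0,0,0]]], gripper=60)

```text
clock: 14.25
tcp_pos: [0.5508, -0.2632, 0.1315]
ee_rot: [[-0.996, 0.089, 0.006], [0.089, 0.996, -0.003], [-0.006, -0.002, -1.0]]
contact_force: [-0.2, 1.0, -0.3]
grip_width: 0.0602
```

```bash
python3 -c "
from math import *
a=radians(72.13);print(457.8+12*cos(a),15.6+12*sin(a))"; python3 go.py 461.5 27.0 110 -17.87
```

```text
461.48229986431267 27.021062459740023
shift [114.8 281.2  20.1] turn [  0.22   0.37 102.78] tcp [ 550.8 -263.2  131.5] yawy 84.91 t 14.25 F [-0.2  1.  -0.3] w 0.06016308584368878
```

Emit:
step_arm(steps=[[[20,50,0],[0.2,0.3,102.7]],[[40,100,0],[0.2,0.3,102.7]],[[60,150,5],[0.2,0.3,102.7]],[[80,200,10],[0.2,0.3,102.7]],[[100,245,15],[0.2,0.3,102.7]],[[114.8,281,20],[0.2,0.3,102.7]],[[114.8,281,20],[0.2,0.3,102.7]],[[114.8,281,20],[0.2,0.3,102.7]],[[114.8,281,20],[0.2,0.3,102.7]],[[114.8,281,20],[0.2,0.3,102.7]],[[114.8,281,20],[0.2,0.3,102.7]],[[114.8,281,20],[0.2,0.3,102.7]]])

```text
clock: 15.45
tcp_pos: [0.4608, 0.0269, 0.1092]
ee_rot: [[0.274, 0.962, -0.001], [0.962, -0.274, -0.001], [-0.001, -0.0, -1.0]]
contact_force: [-0.2, 0.4, -0.1]
grip_width: 0.06
```

```bash
python3 go.py 461.5 27.0 3 -17.87;python3 - <<'E'
from h import *
c=vision.read_camera('scene')
a=cv2.resize(c['color'][195:300,90:215],(400,336),interpolation=cv2.INTER_CUBIC)
u,v=proj(c,[.46,.027,.03]).astype(int)
b=cv2.resize(c['color'][v-52:v+53,u-62:u+63],(400,336),interpolation=cv2.INTER_CUBIC)
save('g5',np.hstack([a,b]))
E
```

```text
shift [  0.4   0.7 106.2] turn [-0.02  0.06  1.97] tcp [460.8  26.9 109.2] yawy -15.9 t 15.45 F [-0.2  0.4 -0.1] w 0.060004554929721995
```

View pics/g5.png

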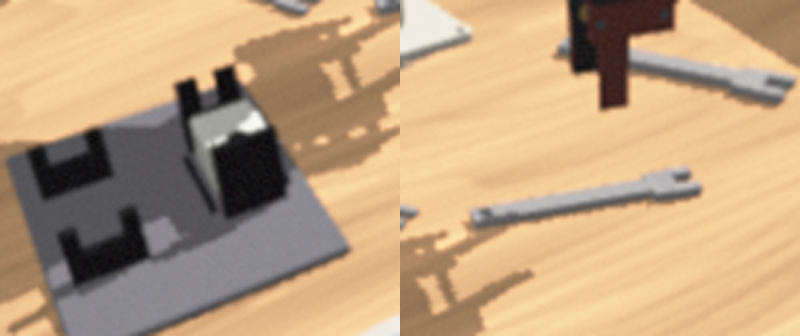

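The light is seated between the walls (235,135). The wrench lies below the gripper with its jaw at the right end (685,182). Descend and grip.

Emit:
step_arm(steps=[[[0.4,0.7,25],[0,0,2]],[[0.4,0.7,55],[0,0,2]],[[0.4,0.7,75],[0,0,2]],[[0.4,0.7,92],[0,0,2]],[[0.4,0.7,103],[0,0,2]],[[0.4,0.7,106],[0,0,2]],[[0.4,0.7,106],[0,0,2]]])

```text
clock: 16.2
tcp_pos: [0.4612, 0.0269, 0.0028]
ee_rot: [[0.314, 0.949, -0.002], [0.949, -0.314, -0.001], [-0.001, -0.001, -1.0]]
contact_force: [-0.1, -0.2, 0.8]
grip_width: 0.0603
```

Emit:
step_arm(steps=[[[0,0,0],[0,0,0]],[[0,0,0],[0,0,0]],[[0,0,0],[0,0,0]],[[0,0,0],[0,0,0]],[[0,0,0],[0,0,0]],[[0,0,0],[0,0,0]],[[0,0,0],[0,0,0]]], gripper=10, force=35)

```text
clock: 16.9
tcp_pos: [0.4611, 0.027, 0.0031]
ee_rot: [[0.314, 0.949, -0.002], [0.949, -0.314, -0.001], [-0.001, -0.001, -1.0]]
contact_force: [-2.4, 0.4, 4.8]
grip_width: 0.0214
```

Emit:
step_arm(steps=[[[0,0,-8],[0,0,0]],[[0,0,-25],[0,0,0]],[[0,0,-50],[0,0,0]],[[0,0,-80],[0,0,0]],[[0,0,-108],[0,0,0]],[[0,0,-122],[0,0,0]],[[0,0,-122],[0,0,0]]])

```text
clock: 17.6
tcp_pos: [0.4626, 0.0271, 0.127]
ee_rot: [[0.314, 0.949, 0.002], [0.949, -0.314, -0.001], [0.0, 0.002, -1.0]]
contact_force: [0.9, -0.1, -3.2]
grip_width: 0.0218
```

```bash
python3 go.py 528.6 -360.8 120 84.93
```

```text
shift [-347.5  184.5    7.4] turn [   0.11    0.12 -103.23] tcp [462.6  27.1 127. ] yawy -18.3 t 17.6 F [ 0.9 -0.1 -3.2] w 0.02180250181358899
```

Emit:
step_arm(steps=[[[-20,10,0],[0,0,-7]],[[-50,26,0],[0,0,-15]],[[-85,45,0],[0,0,-23]],[[-120,63,0],[0,0,-31]],[[-155,82,0],[0,0,-39]],[[-190,100,0],[0,0,-47]],[[-225,119,0],[0,0,-55]],[[-260,138,2],[0,0,-63]],[[-290,154,4],[0,0,-71]],[[-315,167,6],[0,0,-79]],[[-335,178,7],[0,0,-87]],[[-347.5,184.5,7],[0.1,0.1,-95]]])

```text
clock: 18.8
tcp_pos: [0.5277, -0.362, 0.1183]
ee_rot: [[-0.974, 0.225, -0.002], [0.225, 0.974, 0.001], [0.002, 0.001, -1.0]]
contact_force: [0.5, 0.3, -3.2]
grip_width: 0.022
```

```bash
python3 go.py 528.6 -360.8 75 84.93
```

```text
shift [-0.6  1.4 43.3] turn [ 0.05 -0.12 -7.96] tcp [ 527.7 -362.   118.3] yawy 76.97 t 18.8 F [ 0.5  0.3 -3.2] w 0.021999011899880145
```

Emit:
step_arm(steps=[[[-0.6,1.4,8],[0,0,-4]],[[-0.6,1.4,18],[0,0,-8]],[[-0.6,1.4,28],[0,-0.1,-8]],[[-0.6,1.4,38],[0,-0.1,-8]],[[-0.6,1.4,43],[0,-0.1,-8]],[[-0.6,1.4,43],[0,-0.1,-8]],[[-0.6,1.4,43],[0,-0.1,-8]]])

```text
clock: 19.5
tcp_pos: [0.5287, -0.3608, 0.0754]
ee_rot: [[-0.996, 0.088, 0.0], [0.088, 0.996, 0.001], [0.0, 0.001, -1.0]]
contact_force: [-0.0, -0.3, -3.1]
grip_width: 0.0215
```

```bash
python3 go.py 528.6 -360.8 33 84.93;python3 - <<'E'
from h import *
c=vision.read_camera('scene');t=vision.read_camera('top')
s=readout.sense();R=np.array(s['ee_rot']);p=np.array(s['tcp_pos'])*1000
yw=np.degrees(np.arctan2(R[1,1],R[0,1]))+90  # wrench x yaw
def fr(o,yaw,q):
    r=np.radians(yaw);return np.array([o[0]+np.cos(r)*q[0]-np.sin(r)*q[1],o[1]+np.sin(r)*q[0]+np.cos(r)*q[1],q[2]])/1000
a=np.radians(yw);o=p[:2]-11.9*np.array([np.cos(a),np.sin(a)]);z=p[2]-3.1
out=[]
for cam,(u0,v0,u1,v1) in((c,(80,190,230,305)),(t,(310,140,420,250))):
  f=min(400/(u1-u0),500/(v1-v0));im=cv2.resize(cam['color'][v0:v1,u0:u1],None,fx=f,fy=f,interpolation=cv2.INTER_CUBIC)
  D=lambda X:(proj(cam,X)-[u0,v0]+.5)*f
  def pl(P,col): cv2.polylines(im,[np.array([D(X) for X in P]).astype('i4')],True,col,1)
  pl([fr(o,yw,(x,y,z+10)) for x,y in((-100,-11),(100,-11),(100,11),(-100,11))],(255,0,0))
  for x in(-49,49): pl([fr((544.9,-312),-5.07,(x,-50+y,h)) for y,h in((-25,8),(25,8),(25,50),(13,50),(13,30),(-13,30),(-13,50),(-25,50))],(0,255,0))
  out.append(cv2.copyMakeBorder(im,0,max(0,400-im.shape[0]),0,max(0,400-im.shape[1]),0)[:400,:400])
save('g6',np.hstack(out))
E
```

```text
shift [ 0.1 -0.1 42.4] turn [ 0.05 -0.    0.02] tcp [ 528.7 -360.8   75.4] yawy 84.95 t 19.5 F [-0.  -0.3 -3.1] w 0.02154894801248243
```

View pics/g6.png

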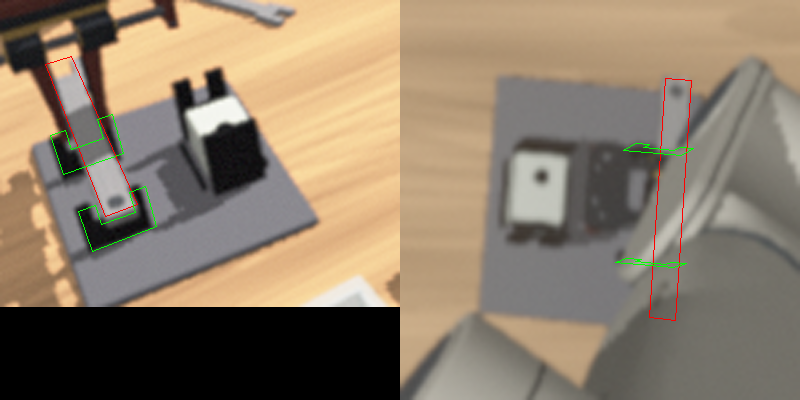

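The held wrench matches its projection in the top view (handle end at 676,80), and is offset from the fork outlines no more than the known camera bias. Lower it.

Emit:
step_arm(steps=[[[0,0,6],[0,0,0]],[[0,0,13],[0,0,0]],[[0,0,19],[0,0,0]],[[0,0,23],[0,0,0]],[[0,0,27],[0,0,0]],[[0,0,30],[0,0,0]],[[0,0,30],[0,0,0]]])

```text
clock: 20.3
tcp_pos: [0.5289, -0.3611, 0.0454]
ee_rot: [[-0.996, 0.088, 0.001], [0.088, 0.996, 0.0], [-0.001, 0.0, -1.0]]
contact_force: [-0.0, -1.7, -2.7]
grip_width: 0.0218
```

```bash
python3 go.py 528.6 -360.8 33 84.93
```

```text
shift [ 0.4  0.3 12.4] turn [0.01 0.03 0.03] tcp [ 528.9 -361.1   45.4] yawy 84.96 t 20.3 F [-0.  -1.7 -2.7] w 0.02175008253486016
```

Inside the notches with hardly any side force. Continue to the bottom.

Emit:
step_arm(steps=[[[0.3,0.2,3],[0,0,0]],[[0.3,0.2,6],[0,0,0]],[[0.3,0.2,9],[0,0,0]],[[0.3,0.2,11],[0,0,0]],[[0.3,0.2,12],[0,0,0]],[[0.3,0.2,12],[0,0,0]]])

```text
clock: 20.9
tcp_pos: [0.5287, -0.3611, 0.0333]
ee_rot: [[-0.996, 0.088, 0.001], [0.088, 0.996, -0.0], [-0.001, 0.0, -1.0]]
contact_force: [-0.2, -4.1, -6.1]
grip_width: 0.0215
```

Emit:
step_arm(steps=[[[0,0,0.6],[0,0,0]],[[0,0,1],[0,0,0]],[[0,0,1],[0,0,0]]])

```text
clock: 21.2
tcp_pos: [0.5287, -0.3611, 0.0331]
ee_rot: [[-0.996, 0.088, 0.001], [0.088, 0.996, -0.0], [-0.001, -0.0, -1.0]]
contact_force: [-2.9, -1.1, 4.3]
grip_width: 0.021
```

Emit:
step_arm(steps=[[[0,0,0],[0,0,0]],[[0,0,0],[0,0,0]],[[0,0,0],[0,0,0]],[[0,0,-3],[0,0,0]],[[0,0,-15],[0,0,0]],[[0,0,-45],[0,0,0]],[[0,0,-85],[0,0,0]],[[0,0,-125],[0,0,0]],[[0,0,-150],[0,0,0]],[[0,0,-150],[0,0,0]]], gripper=45)

```text
clock: 22.2
tcp_pos: [0.5308, -0.3626, 0.1885]
ee_rot: [[-0.996, 0.088, 0.008], [0.088, 0.996, -0.005], [-0.008, -0.004, -1.0]]
contact_force: [0.1, 0.1, -0.3]
grip_width: 0.0448
```

```bash
python3 go.py 480 0 180 84.93
```

```text
shift [ 82.5 356.8   6.3] turn [-0.25  0.46  0.04] tcp [ 530.8 -362.6  188.5] yawy 84.96 t 22.2 F [ 0.1  0.1 -0.3] w 0.044756807401803406
```

Moving the arm clear (high) for a final look from above.

Emit:
step_arm(steps=[[[10,40,0],[0,0,0]],[[22,85,0],[0,0,0]],[[32,130,0],[0,0,0]],[[42,175,0],[0,0,0]],[[52,220,0],[0,0,0]],[[62,265,0],[0,0,0]],[[72,310,0],[0,0,0]],[[80,345,0],[0,0,0]],[[82,356,0],[0,0,0]],[[82,356,0],[0,0,0]]])

```text
clock: 23.2
tcp_pos: [0.4799, 0.0002, 0.186]
ee_rot: [[-0.996, 0.085, 0.007], [0.085, 0.996, -0.005], [-0.007, -0.004, -1.0]]
contact_force: [0.4, 0.8, -0.7]
grip_width: 0.045
```

```bash
python3 - <<'E'
from h import *
T0=np.load('top0.npy',allow_pickle=True).item()
t=vision.read_camera('top');c=vision.read_camera('scene')
f=6;b=(325,150,405,235)
im=cv2.resize(t['color'][b[1]:b[3],b[0]:b[2]],None,fx=f,fy=f,interpolation=cv2.INTER_CUBIC)
h=cv2.cvtColor(im,cv2.COLOR_RGB2HSV);
def rep(n,m,z,org,xr,yr):
    k=np.argwhere(m)[:,::-1]/f-.5+np.array(b[:2])+.5/f
    P=np.array([onz(t,u,v,z)[:2]*1000 for u,v in k]);r=np.radians(-5.07);A=np.array([[np.cos(r),-np.sin(r)],[np.sin(r),np.cos(r)]])
    q=(P-[544.9,-312])@A-org;q=q[(abs(q[:,0])<xr)&(abs(q[:,1])<yr)]
    print(n,cv2.minAreaRect(q.astype('f4')),np.percentile(q,[1,99],axis=0).round(1).tolist())
rep('light',(h[...,2]>145)&(h[...,1]<50),.048,[0,50],45,30)
rep('wrench handle',(h[...,2]>145)&(h[...,1]<40),.04,[0,-50],120,24)
d=cv2.absdiff(t['color'],T0['color']).max(2)
for n,(u,v) in dict(levers=(193,130),bell=(233,148),tin=(317,127)).items(): print(n,(d[v-14:v+14,u-20:u+20]>50).sum())
a=cv2.resize(im,(400,425))[:400];s=cv2.resize(c['color'][190:310,80:200],(400,400),interpolation=cv2.INTER_CUBIC)
save('fin',np.hstack([a,s]))
E
```

```text
light ((8.377948760986328, 4.062261581420898), (47.27729415893555, 46.476234436035156), 1.4487531185150146) [[-13.3, -17.8], [31.3, 26.7]]
wrench handle ((-2.83447265625, 5.552040100097656), (207.48728942871094, 39.34175109863281), 3.176424503326416) [[-95.5, -13.9], [99.7, 19.8]]
levers 0
bell 0
tin 0
```

View pics/fin.png

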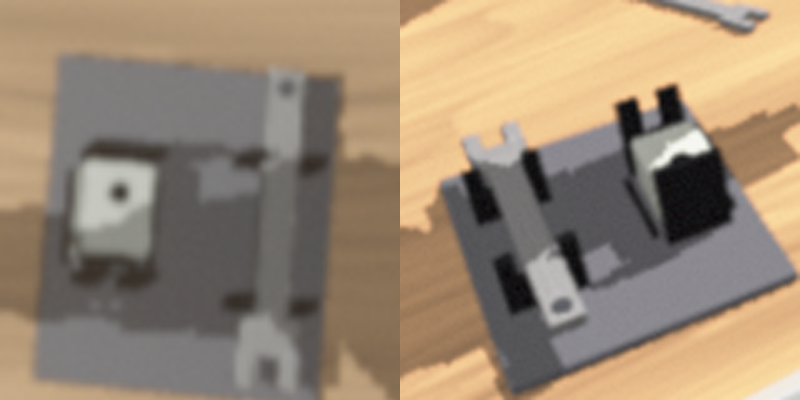

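```bash
python3 -c "
from bench import bot
print(bot.sign_off())"
```

```text
the job is handed in; nothing more can be done
None
```

I did both parts of the job and handed it in at about 23 s; the sign-off gave no verdict.

**Light:** I took it from the dock by its ends, stood it on the shelf and took it again by its sides. I lowered it into the cradle until I felt the floor, with the fingertips at 18.2 mm. That puts its underside 8.0 mm above the shelf, as it should be, with the lens toward the slotted wall.

**Wrench:** I laid the middle-sized one in both forks, jaw at the slotted-wall end. It touched bottom at the expected height (30 mm), with about 4 N of side force on the way down, so it may sit a millimetre or two off centre inside the notches.

**Final checks:**
- **Pictures:** both things look seated and flat, and the arm is clear of everything.
- **Bystanders:** the levers, bell and tin show no change in the picture from above.
- **Ends along the caddy:** the light's tail end is at +31 mm and the wrench's handle end at about +100 mm, which agrees with both being centred lengthways.
- **Check that failed:** the crossways colour-mask readings in the last picture were spoiled by shadows. Crossways centring therefore rests on the contact readings and the arm's own position.
- **Check that disagreed:** the scene camera put the caddy about 4 mm from where the top camera did. The light in the gripper showed much the same offset in the scene view, so I trusted the top camera.

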